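# Hang the rinsed-parts basket on the draining hook

### The job

The airbrush caps in the small steel basket have been rinsed: hang the basket, with both caps in it, on the hook of the draining stand, the bare notch in the middle of its handle in the hook's low seat. Look or feel for the height of the hook arm first, as it is clamped differently each day; keep the basket level, never knock it against the stand, and lower it gently until it bears on the hook before you let go. Leave the dropper bottle, the tape roll and the mixing cup where they stand.

Things in the scene. Friction and masses are not known exactly. Their poses are not given: they have to be found in the camera images.
- basket: loose perforated steel drain basket, round, foot 72 mm wide, rim 84 mm wide and 64 mm high, about 0.17 kg with the caps. Origin: centre of its underside, z up through the mouth. A rigid handle of 8 mm bar arches over it in its own y-z plane: uprights at y = +/-56 mm, level top bar with centre line at z = 122 mm, a blue grip sleeve either side of a bare raised notch in the middle
- sleeve_a (a point): middle of one blue grip sleeve, on the bar's axis, at y = +34 mm, z = 122 mm of the basket. The sleeve is 11 mm thick and 32 mm long along the basket's y; pinched across, along the basket's x, it leaves the notch free for the hook. Axes as the basket's
- sleeve_b (a point): middle of the other, like blue grip sleeve, at y = -34 mm, z = 122 mm of the basket. Axes as the basket's
- notch (a point): underside of the bare 8 mm bar at the middle of the handle, at y = 0, z = 127 mm of the basket, at the top of an upward kink that spans y = +/-12 mm: what must sit on the hook. Axes as the basket's
- stand: fixed draining stand: grey tray foot (x = -190 to 40 mm, y = +/-65 mm, rim 14 mm high) and an upright steel post, 18 mm thick, 285 mm tall. Origin: on the table, on the post's axis, z up. The hook arm, 8 mm round bar, points to the stand's own -x at y = 0 from a collar (36 mm wide, 30 mm tall) clamped on the post, which slips only above 80 N
- post_top (a point): top of the stand's post, 285 mm up, axes as the stand's. The hook arm's height is not reported: its level part, from the post to x = -90 mm, has its centre line 180 to 260 mm above the table. Then it dips 12 mm to the low seat, level from x = -105 to -135 mm, and turns up to the tip at x = -152 mm, whose top is 26 mm above the level part's centre line
- cap_cream: loose cream airbrush cap, 25 mm wide, 34 mm tall, 12 g, standing in the basket. Origin: centre of its underside
- cap_green: loose green airbrush cap, 25 mm wide, 34 mm tall, 12 g, standing in the basket. Origin: centre of its underside
- dropper: loose dropper bottle, 27 mm wide, 86 mm tall, a bystander. Origin: centre of its underside
- tape: loose blue tape roll lying flat, 77 mm wide, 24 mm tall, a bystander. Origin: centre of its underside
- mix_cup: loose small pale mixing cup, 49 mm wide, 31 mm tall, a bystander. Origin: centre of its underside
Things that resemble listed ones, but are neither listed nor needed, are in the scene too. What is shaped like the basket but green is not meant.

How it is judged:
On the way:
1. the notch has been lowered into the hook's seat and bears on it while the gripper still holds the basket (x of notch in the frame of stand between -0.143 and -0.095 m and y of notch in the frame of stand between -0.012 and 0.012 m and height (world z) of basket above 0.035 m and contact force between basket and stand above 0.3 N and contact force between basket and the fingers above 0.5 N), for 0.1 s.
At the end, for the whole second after the job is handed in: The basket hangs from the hook at rest (under 50 mm/s, within 0.35 rad of upright, underside over 35 mm above the table), its notch in the low seat (95 to 143 mm in front of the post axis, within 12 mm sideways), both caps in it (origins within 45 mm of the basket's) (x of notch in the frame of stand between -0.143 and -0.095 m and y of notch in the frame of stand between -0.012 and 0.012 m and height (world z) of basket above 0.035 m and contact force between basket and stand above 0.3 N and linear speed of basket below 0.05 m/s and angle between basket's own z axis and vertical below 0.35 rad and distance between each of cap_cream, cap_green and basket below 0.045 m); the robot touches nothing.
It fails at once if the basket is tipped more than 0.35 rad (angle between basket's own z axis and vertical above 0.35 rad).
It fails at once if the basket is knocked or pressed against the stand with more than 20 N (contact force between basket and stand above 20 N).
It fails at once if the dropper bottle is moved more than 30 mm (distance of dropper from where it was at the start of the episode above 0.03 m).
It fails at once if the tape roll is moved more than 30 mm (distance of tape from where it was at the start of the episode above 0.03 m).
It fails at once if the mixing cup is moved more than 30 mm (distance of mix_cup from where it was at the start of the episode above 0.03 m).
It also fails if it takes over 61 s, if anything falls off the work surface, if the arm or the gripper's body presses on something with over 40 N, if the wrist force passes 120 N, or if a joint passes its speed limit or range.

### The arm

A 6-joint arm with a two-finger parallel gripper is mounted at the origin on the work surface; the furniture and walls round the work are solid. World frame = base frame: x ahead of the robot, y to its left, z up, the work surface at z = 0. Lengths are in m, angles in rad, forces in N, time in s.
With the tool pointing down it reaches from about 0.35 to 0.975 m from the base axis. Payload 4.9 kg.
Tool frame: the origin (TCP) lies at the very end of the fingers, on their centre line; the grasp point (between the pads) lies 19 mm behind it; z points along the fingers, y is the line along which they close (so a half turn about z gives the same grasp; the last joint's range is limited). The gripper opens to 85 mm and grips with 20 to 120 N. Pads are 22 mm wide; open, the fingers measure 114 mm over their backs; the gripper's body (76 mm by 85 mm) begins 54 mm behind the grasp point. The pads swing forward as they close: fully open they stand 13 mm farther back than shut.
Start: joints at [-1.421, 0.053, 1.613, -0, 1.476, -0.119], TCP at [0.166, -0.603, 0.231] pointing down, gripper open.
Joint ranges: [-3.01, 3.01], [-1.01, 2.22], [0.06, 2.58], [-1.02, 4.17], [0.09, 2.62], [-3.14, 3.14]. Speed limits (rad/s): [2.57, 2.57, 3.14, 3.14, 3.14, 3.14].

### API

Orientations are given as a unit quaternion [w, x, y, z].
In Python, from plant import manip, vision, order gives the robot as it stands.
- The arm moves only by the tool play_rows, never from a script. Its argument "steps" is a list that holds one entry, the list of rows, each a list of 6 numbers: the shift along the tool's x, y, z in mm, then the turn, a rotation vector about the tool's x, y, z in degrees. A call has 1 to 12 rows; each row is the pose to reach, as a shift and turn from the pose commanded when the call began, along the tool's axes at that moment; what a row does not reach only later rows make up. A row lasts 1/12 s, in which the tool goes at most 41.7 mm and 7.16 degrees, less where a joint would pass 70% of its speed; a pose out of reach is approached as far as the arm can. A call with a gripper value outside its range is refused whole. "claw" is the gripper's target within -1 to 1 (fully open at 1, half-way at 0, shut at -1), set as the call begins (left out, the last holds). The fingers move at their own pace and stop on an object; the grip force is fixed at half the most. Time passes only in rows, so rows that repeat a pose let the fingers close. It gives the time, the measured TCP pose, the force, the opening and the grip force at its end, in the units of the state.
- manip.state(): the state, without advancing time (a new reading comes with each control period).
- vision.grab_frame(name): name is "scene" or "top" or "wrist"; returns (picture, depth): 400x640x3 uint8, blue, green, red; 400x640 float32, m along the optical axis (not along the pixel's ray), 0 where there is no reading.
- vision.camera_info(name): a dict with "K" (3x3 intrinsics, pixels), "k1" (the pictures are not rectified: a ray, as slopes to the right and down, at radius r is drawn at 1 + k1 r^2 times it, then the intrinsics apply), "eye" and "orientation" of the camera in the world; the wrist camera has in their place "T_tool_cam" (4x4, takes a point from camera to tool coordinates, whose origin is the TCP and whose axes are the flange's). Camera axes: x right, y down, z forward; pixel columns grow to the right and rows downward; lengths in m; the calibration is good to about 2 mm. A picture is of the moment at which its call begins: read the wrist's pose just before it. camera_info takes no time and is no camera call.
- order.job_done(): hands the job in; it is judged then, once.
The state is a dict: "time": time; "joint_pos": joint angles; "joint_vel": joint speeds; "joint_efforts": joint torques, N m; "tool_pos": TCP position; "tool_rot": TCP orientation; "contact_force": force on the tool from outside, world axes, zero at the start; "ft_torque": the same for the moment, N m; "gripper_width": opening from 0.0 (shut) to 1.0 (fully open); "grasp_force": force on a finger pad.
Only numpy, scipy, OpenCV 4.12 (cv2) and the standard library are available. Lean on these libraries where they do the work, as an engineer would, in place of code of your own. Each camera call takes 0.05 s, during which the arm holds its last target. There are 200 camera calls.

## Working session

There is one attempt and no reset: what is moved stays moved. The work goes in short steps, Python scripts to look and compute and a tool call to move; the robot and the scene stay as the last step left them, time stands still between calls to the robot, and variables do not carry over. Pictures are saved under pics/ and viewed, at most 12 in all, crops included, and the job is handed in when it is done.

Besides the shell and the picture viewer there is one more tool, called after "Emit:" as name(argument=value, ...) on one line, values as JSON. play_rows: Moves the arm, as the interface text tells. Its arguments: {"type":"object","properties":{"steps":{"type":"array"},"claw":{"type":"number"}},"required":["steps"]}

```bash
mkdir -p pics; cat > h.py <<'E'
import numpy as np, cv2
from scipy.spatial.transform import Rotation as R
from plant import manip, vision, order
def q2R(q): return R.from_quat([q[1],q[2],q[3],q[0]]).as_matrix()
def campose(n):
    i=vision.camera_info(n)
    if n=="wrist":
        s=manip.state(); T=np.eye(4); T[:3,:3]=q2R(s["tool_rot"]); T[:3,3]=s["tool_pos"]
        T=T@np.array(i["T_tool_cam"]); return i,T[:3,:3],T[:3,3]
    o=np.array(i["orientation"]); 
    return i,(o if o.shape==(3,3) else q2R(o)),np.array(i["eye"])
def rays(i,Rm,uv):
    K=np.array(i["K"]); uv=np.atleast_2d(np.array(uv,float))
    p=cv2.undistortPoints(uv.reshape(-1,1,2),K,np.array([i["k1"],0,0,0.])).reshape(-1,2)
    return np.c_[p,np.ones(len(p))]@Rm.T
def cloud(n):
    c=campose(n); im,d=vision.grab_frame(n); i,Rm,e=c
    v,u=np.mgrid[:400,:640]; r=rays(i,Rm,np.c_[u.ravel(),v.ravel()])
    P=(e+r*d.reshape(-1,1)).reshape(400,640,3); P[d==0]=np.nan
    return im,d,P,c
E
python3 - <<'E'
from h import *
for n in ("scene","top","wrist"):
    im,d,P,c=cloud(n); np.savez(f"{n}.npz",im=im,d=d,P=P,R=c[1],e=c[2]); cv2.imwrite(f"pics/{n}.png",im)
    print(n,c[2],c[1][:,2],c[0]["K"],c[0]["k1"])
s=manip.state(); print(s)
E
```

```text
scene [-0.1850584   0.96930081  0.95830138] [ 0.47177211 -0.7150138  -0.5159325 ] [[511.60276562   0.         320.74105681]
 [  0.         511.60276562 191.69628035]
 [  0.           0.           1.        ]] 0.041980641116050404
top [ 0.405721   -0.071788    1.12667218] [ 0.12881839 -0.01113991 -0.99160563] [[369.82232591   0.         323.55893801]
 [  0.         369.82232591 199.23002222]
 [  0.           0.           1.        ]] -0.008889922384025212
wrist [ 0.23303951 -0.5837883   0.37241802] [-0.2618113  -0.0688877  -0.96265743] [[280.27596608   0.         316.2443579 ]
 [  0.         280.27596608 199.15449021]
 [  0.           0.           1.        ]] 0.004727862472270641
{'time': 0.15, 'joint_pos': array([-1.42098783e+00,  5.32630836e-02,  1.61396220e+00,  1.37681683e-06,
        1.47600393e+00, -1.18997030e-01]), 'joint_vel': array([-1.36577272e-03,  2.32382713e-04, -4.62343801e-03,  7.90009942e-04,
       -8.63152360e-05, -7.60218723e-04]), 'joint_efforts': array([ 1.24948408e-03, -3.94244206e+01, -3.70721090e+01, -9.76725823e-05,
        4.67390069e-03, -2.24301367e-06]), 'tool_pos': array([ 0.16591786, -0.60207628,  0.23031935]), 'tool_rot': array([-8.18190943e-04,  9.90981214e-01,  1.33998373e-01, -1.19204818e-05]), 'contact_force': array([-0.47986039,  0.06455151,  0.23475118]), 'ft_torque': array([-0.02964721,  0.05044088,  0.00591229]), 'grasp_force': 0.0, 'gripper_width': 0.9983366185852315}
```

View pics/scene.png

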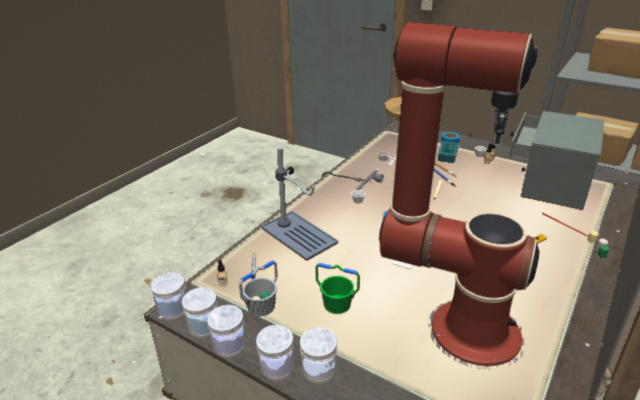

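View pics/top.png

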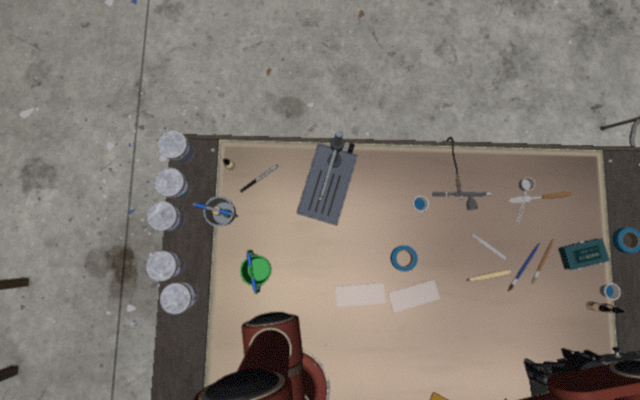

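The top view shows these candidates:
- The steel basket with blue sleeves and caps is at top (219,211) / scene (260,290).
- The green look-alike is at top (256,270) / scene (337,285).
- The stand is at top (328,180), with its post at (338,140).
- The dropper is at top (229,163).

I choose the steel one. Next I measure it and take a close crop.

```bash
python3 - <<'E'
from h import *
out=[]
for n,(u0,u1,v0,v1) in {"scene":(225,300,245,325),"top":(185,250,190,235)}.items():
    z=np.load(n+".npz"); im,P=z["im"],z["P"]
    hsv=cv2.cvtColor(im,cv2.COLOR_BGR2HSV); m=np.zeros((400,640),bool); m[v0:v1,u0:u1]=1
    b=m&(hsv[...,0]>100)&(hsv[...,0]<125)&(hsv[...,1]>120)&(hsv[...,2]>50)
    nl,l,st,ce=cv2.connectedComponentsWithStats(b.astype(np.uint8))
    i=vision.camera_info(n)
    for k in range(1,nl):
        if st[k,4]<8: continue
        r=rays(i,z["R"],ce[k])[0]; e=z["e"]
        p=e+r*(0.122-e[2])/r[2]
        print(n,"blue",ce[k].round(1),st[k,4],"plane122",p.round(4),"depth",np.nanmedian(P[l==k],0).round(4))
    c=im[v0-20:v1+20,u0-20:u1+20]; out.append(cv2.resize(c,(390,int(390*c.shape[0]/c.shape[1])),interpolation=2))
# stand
for n,(u0,u1,v0,v1) in {"scene":(255,345,140,260),"top":(290,362,125,232)}.items():
    z=np.load(n+".npz"); im,P=z["im"],z["P"]
    Q=P[v0:v1,u0:u1].reshape(-1,3); uv=np.stack(np.meshgrid(np.arange(u0,u1),np.arange(v0,v1)),-1).reshape(-1,2)
    for lo,hi in ((.27,.31),(.24,.27),(.21,.24),(.18,.21),(.15,.18),(.12,.15),(.09,.12),(.05,.09)):
        s=(Q[:,2]>lo)&(Q[:,2]<hi)
        if s.sum(): print(n,lo,s.sum(),np.median(Q[s],0).round(3),Q[s].min(0).round(3),Q[s].max(0).round(3))
    c=im[v0:v1,u0:u1]; out.append(cv2.resize(c,(390,int(390*c.shape[0]/c.shape[1])),interpolation=2))
    if n=="top":
        print(Q.shape)
H=max(o.shape[0] for o in out)
o=[cv2.copyMakeBorder(x,0,H-x.shape[0],0,0,0) for x in out]
a=np.vstack([np.hstack(o[:2])[:440],np.hstack(o[2:])[:580]]); a=cv2.resize(a,None,fx=min(1,590/a.shape[0]),fy=min(1,590/a.shape[0])); cv2.imwrite("pics/crop.png",a)
E
```

```text
scene blue [268.7 263.7] 31 plane122 [0.4982 0.1817 0.122 ] depth [0.4946 0.1847 0.126 ]
scene blue [247.3 276.2] 41 plane122 [0.5135 0.2486 0.122 ] depth [0.5107 0.2496 0.1255]
top blue [200.  205.4] 47 plane122 [0.511 0.253 0.122] depth [0.5102 0.2533 0.1263]
top blue [224.4 211.8] 45 plane122 [0.4951 0.1856 0.122 ] depth [0.4946 0.1858 0.1256]
scene 0.27 34 [ 0.672 -0.109  0.279] [ 0.665 -0.12   0.271] [ 0.685 -0.103  0.288]
scene 0.24 55 [ 0.672 -0.108  0.256] [ 0.664 -0.123  0.241] [ 0.682 -0.101  0.269]
scene 0.21 70 [ 0.67  -0.107  0.219] [ 0.526 -0.123  0.21 ] [ 0.687 -0.069  0.239]
scene 0.18 256 [ 0.659 -0.099  0.196] [ 0.53  -0.157  0.181] [ 0.694 -0.069  0.21 ]
scene 0.15 40 [ 0.671 -0.108  0.163] [ 0.554 -0.119  0.15 ] [ 0.681 -0.078  0.18 ]
scene 0.12 51 [ 0.671 -0.107  0.135] [ 0.666 -0.12   0.121] [ 0.683 -0.1    0.15 ]
scene 0.09 43 [ 0.671 -0.107  0.104] [ 0.666 -0.118  0.092] [ 0.684 -0.101  0.119]
scene 0.05 58 [ 0.672 -0.109  0.071] [ 0.664 -0.121  0.052] [ 0.688 -0.1    0.089]
top 0.27 52 [ 0.67  -0.114  0.283] [ 0.664 -0.122  0.27 ] [ 0.678 -0.105  0.287]
top 0.24 26 [ 0.665 -0.112  0.256] [ 0.663 -0.121  0.241] [ 0.669 -0.106  0.269]
top 0.21 36 [ 0.664 -0.108  0.22 ] [ 0.522 -0.122  0.21 ] [ 0.68  -0.071  0.239]
top 0.18 329 [ 0.654 -0.104  0.197] [ 0.529 -0.158  0.18 ] [ 0.687 -0.073  0.21 ]
top 0.12 7 [ 0.664 -0.117  0.133] [ 0.664 -0.12   0.123] [ 0.668 -0.106  0.143]
top 0.09 7 [ 0.665 -0.118  0.105] [ 0.663 -0.121  0.09 ] [ 0.669 -0.113  0.12 ]
top 0.05 13 [ 0.664 -0.115  0.072] [ 0.663 -0.122  0.052] [ 0.673 -0.105  0.089]
(7704, 3)
```

View pics/crop.png

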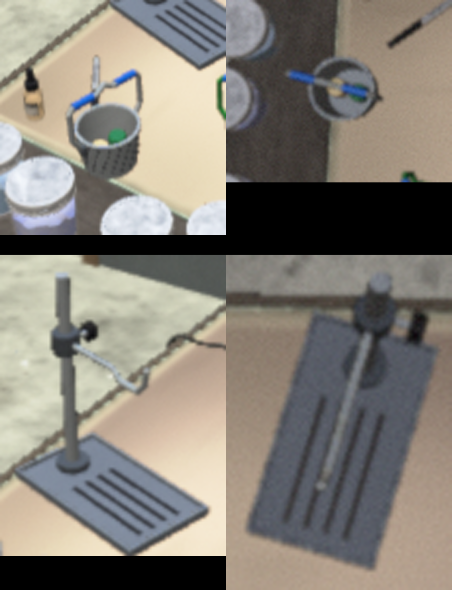

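The crop confirms the basket: steel, with two blue sleeves and cream and green caps inside. Its handle runs roughly square to the hook arm. Next I get the hook profile, the obstacles and the move figures.

```bash
cat >> h.py <<'E'
def go(p,x=None,s=None):
    "print shift (mm) and turn (deg) in tool axes to put TCP at p, tool z down, tool x along horizontal x"
    s=s or manip.state(); T=q2R(s["tool_rot"]); d=T.T@(np.array(p)-s["tool_pos"])*1000
    x=T[:,0] if x is None else np.r_[x,0]; x=np.array([x[0],x[1],0]); x/=np.linalg.norm(x); z=np.array([0,0,-1.])
    G=np.c_[x,np.cross(z,x),z]
    print("go",d.round(1),R.from_matrix(T.T@G).as_rotvec(degrees=True).round(2))
E
python3 - <<'E'
from h import *
post=np.array([.6725,-.1125])
for n,(u0,u1,v0,v1) in {"scene":(255,345,140,230),"top":(290,362,125,232)}.items():
    z=np.load(n+".npz"); Q=z["P"][v0:v1,u0:u1].reshape(-1,3)
    Q=Q[(Q[:,2]>.15)&(np.linalg.norm(Q[:,:2]-post,axis=1)>.03)&(Q[:,2]<.27)]
    A=Q[(Q[:,0]<.64)]
    vx,vy,cx,cy=cv2.fitLine(A[:,:2].astype(np.float32),cv2.DIST_HUBER,0,1e-3,1e-3).ravel()
    d=np.array([vx,vy])*-np.sign(vx)
    off=np.cross(d,post-np.array([cx,cy])); s=(A[:,:2]-post)@d
    print(n,"dir",d,"post off",off,"smax",s.max())
    for a in range(30,165,10):
        k=(s>a/1e3)&(s<a/1e3+.01)
        if k.any(): print(a,k.sum(),"z",np.percentile(A[k,2],[10,50,90]).round(4),"lat",np.median((A[k,:2]-[cx,cy])@[-d[1],d[0]]).round(4))
z=np.load("top.npz");P=z["P"]
for a,(u0,u1,v0,v1) in {"jars":(145,200,130,320),"green":(235,280,245,295),"drop":(222,236,155,170)}.items():
    Q=P[v0:v1,u0:u1].reshape(-1,3); Q=Q[Q[:,2]>.03]; print(a,Q.min(0),Q.max(0))
# basket rim centre check
Q=P[190:235,185:250].reshape(-1,3); k=(abs(Q[:,2]-.064)<.006); print("rim",k.sum(),cv2.minEnclosingCircle(Q[k,:2].astype(np.float32)))
go([.40,-.15,.36],[.25,.968])
E
```

```text
scene dir [-0.9660184   0.25847346] post off 0.0024188577814181107 smax 0.15256067388101263
30 4 z [0.196  0.1967 0.198 ] lat 0.0005
40 6 z [0.1947 0.197  0.1994] lat -0.0016
50 6 z [0.1936 0.1959 0.1973] lat 0.0015
60 7 z [0.1936 0.196  0.1971] lat -0.0012
70 6 z [0.1942 0.196  0.2012] lat -0.0011
80 8 z [0.1898 0.1971 0.1988] lat -0.0011
90 12 z [0.184  0.1889 0.1967] lat -0.0007
100 7 z [0.1792 0.1833 0.186 ] lat -0.0001
110 6 z [0.1828 0.1851 0.1859] lat 0.0001
120 6 z [0.1807 0.1827 0.1855] lat -0.0006
130 7 z [0.1829 0.1859 0.1888] lat -0.001
140 23 z [0.1948 0.2029 0.2167] lat -0.0
150 2 z [0.2123 0.2156 0.2189] lat -0.0009
top dir [-0.9646483   0.26354063] post off -0.0009725642556812769 smax 0.15545000653954938
30 9 z [0.1935 0.1955 0.1978] lat 0.0002
40 11 z [0.1942 0.197  0.1988] lat 0.0008
50 12 z [0.193  0.1944 0.1977] lat -0.0006
60 13 z [0.1922 0.1957 0.1968] lat -0.0004
70 9 z [0.1937 0.1969 0.1983] lat 0.0001
80 13 z [0.1925 0.1961 0.1978] lat -0.0001
90 13 z [0.1898 0.1932 0.1957] lat -0.0001
100 14 z [0.1817 0.1861 0.1895] lat 0.0004
110 11 z [0.1815 0.1828 0.1858] lat -0.0001
120 12 z [0.1818 0.1837 0.1864] lat 0.0002
130 11 z [0.1837 0.1871 0.1898] lat -0.0004
140 8 z [0.1903 0.1966 0.2138] lat 0.0003
150 7 z [0.2156 0.2171 0.2202] lat 0.0002
jars [0.22106303 0.25340965 0.03022337] [0.72761704 0.40666674 0.13085065]
green [0.28045654 0.06270504 0.03058114] [0.39381469 0.14853649 0.13537699]
drop [0.63503989 0.19212864 0.03032962] [0.66034101 0.21835729 0.08801898]
rim 169 ((0.5200691223144531, 0.25002211332321167), 0.07944421470165253)
go [ 345.8 -373.9 -129. ] [-8.000e-02 -6.000e-02 -6.012e+01]<stdin>:9: DeprecationWarning: Arrays of 2-dimensional vectors are deprecated. Use arrays of 3-dimensional vectors instead. (deprecated in NumPy 2.0)
```

Emit:
play_rows(steps=[[[60,-50,-100,0,0,0],[90,-85,-129,0,0,-7],[120,-120,-129,0,0,-14],[150,-155,-129,0,0,-21],[180,-190,-129,0,0,-28],[205,-220,-129,0,0,-35],[230,-250,-129,0,0,-42],[255,-280,-129,0,0,-48],[280,-305,-129,0,0,-54],[305,-330,-129,0,0,-60],[325,-352,-129,0,0,-60],[346,-374,-129,0,0,-60]]], claw=1)

```text
time: 1.15
tool_pos: [0.3781, -0.1909, 0.3595]
tool_rot: [0.0, 0.791, 0.611, 0.0]
contact_force: [0.5, -0.8, -0.1]
gripper_width: 0.999
grasp_force: 0.0
```

```bash
python3 - <<'E'
from h import *
s=manip.state(); print(s["time"],s["tool_pos"],s["joint_pos"].round(2))
a=np.array([.511,.2531]);b=np.array([.495,.1856]); d=(a-b)/np.linalg.norm(a-b); c=(a+b)/2; print(c,d)
go([*(c+.034*d),.30],d)
E
```

```text
1.15 [ 0.37812602 -0.19093768  0.35953702] [-0.64 -0.49  1.86  0.    1.77 -0.39]
[0.503   0.21935] [0.23064598 0.97303773]
go [462.5  16.4  59.4] [ 0.05  0.02 -1.29]
```

Emit:
play_rows(steps=[[[38,1,5,0,0,0],[78,3,10,0,0,-1],[118,5,15,0,0,-1.3],[158,6,20,0,0,-1.3],[198,8,25,0,0,-1.3],[238,9,30,0,0,-1.3],[278,10,35,0,0,-1.3],[318,12,40,0,0,-1.3],[358,13,45,0,0,-1.3],[395,14,50,0,0,-1.3],[430,16,55,0,0,-1.3],[435,16,59,0,0,-1.3]]])

```text
time: 2.15
tool_pos: [0.503, 0.2283, 0.2989]
tool_rot: [-0.001, 0.783, 0.622, -0.0]
contact_force: [-0.6, -0.4, -0.3]
gripper_width: 0.998
grasp_force: 0.0
```

```bash
python3 - <<'E'
from h import *
s=manip.state(); print(s["time"],s["tool_pos"],s["joint_pos"].round(2))
im,d,P,c=cloud("wrist"); cv2.imwrite("pics/w1.png",im)
hsv=cv2.cvtColor(im,cv2.COLOR_BGR2HSV)
b=(hsv[...,0]>100)&(hsv[...,0]<125)&(hsv[...,1]>120)&(hsv[...,2]>50)
nl,l,st,ce=cv2.connectedComponentsWithStats(b.astype(np.uint8)); C=[]
for k in range(1,nl):
    if st[k,4]<60: continue
    r=rays(c[0],c[1],ce[k])[0]; e=c[2]; p=e+r*(.122-e[2])/r[2]
    print(ce[k].round(1),st[k],"plane",p.round(4),"depth",np.nanmedian(P[l==k],0).round(4))
E
```

```text
2.15 [0.50300867 0.22828413 0.29887455] [ 0.29 -0.15  1.7   0.    1.6   0.52]
[319.  160.6] [315 148   9  28 217] plane [0.5121 0.2522 0.122 ] depth [0.512  0.2537 0.1265]
[318.8 217.9] [316 207   7  24 155] plane [0.4964 0.1849 0.122 ] depth [0.4966 0.187  0.1264]
[237.4 290. ] [227 283  22  15 162] plane [0.3711 0.1121 0.122 ] depth [0.373  0.1145 0.1259]
```

View pics/w1.png

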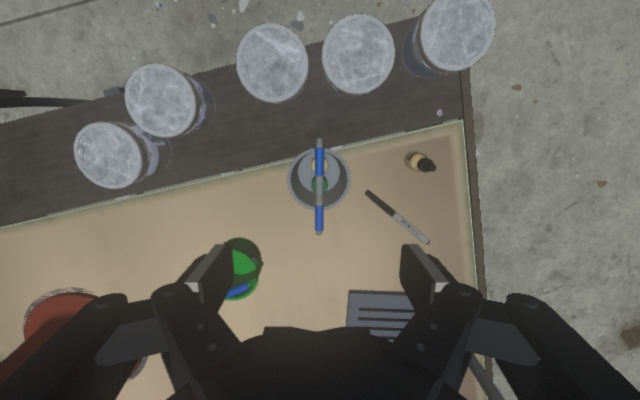

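```bash
python3 - <<'E'
from h import *
go([.5118,.2527,.103],[.2306,.973])
E
```

```text
go [ 27.6   3.9 194.9] [-0.19  0.07  0.27]
```

Emit:
play_rows(steps=[[[14,2,35,0,0,0],[27,4,70,0,0,0.3],[27.5,4,105,0,0,0.3],[27.5,4,135,0,0,0.3],[27.5,4,160,0,0,0.3],[27.5,4,175,0,0,0.3],[27.5,4,185,0,0,0.3],[27.5,4,192,0,0,0.3],[27.5,4,195,0,0,0.3],[27.5,4,195,0,0,0.3],[27.5,4,195,0,0,0.3]]])

```text
time: 3.12
tool_pos: [0.5141, 0.2499, 0.1068]
tool_rot: [0.0, 0.786, 0.618, 0.001]
contact_force: [0.4, 0.3, 0.4]
gripper_width: 0.999
grasp_force: 0.0
```

```bash
python3 - <<'E'
from h import *
go([.5118,.2527,.103],[.2306,.973])
im,d,P,c=cloud("wrist"); cv2.imwrite("pics/w2.png",im)
E
```

```text
go [ 2.1 -2.9  3.8] [ 0.11 -0.06 -0.28]
```

View pics/w2.png

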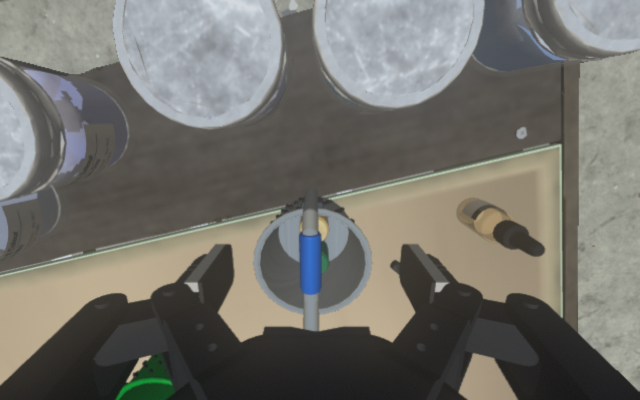

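The wrist view shows the sleeve at (311,265) between the fingers (about 225 and 410), slightly left of centre, which agrees with the computed 3 mm correction. I correct and then close.

Emit:
play_rows(steps=[[[2,-2.8,3.8,0,0,-0.3],[2,-2.8,3.8,0,0,-0.3],[2,-2.8,3.8,0,0,-0.3],[2,-2.8,3.8,0,0,-0.3]]])

```text
time: 3.5
tool_pos: [0.5109, 0.2526, 0.1018]
tool_rot: [0.0, 0.784, 0.621, 0.0]
contact_force: [-0.8, 0.5, 0.6]
gripper_width: 1.001
grasp_force: 0.0
```

Emit:
play_rows(steps=[[[0,0,0,0,0,0],[0,0,0,0,0,0],[0,0,0,0,0,0],[0,0,0,0,0,0],[0,0,0,0,0,0],[0,0,0,0,0,0],[0,0,0,0,0,0],[0,0,0,0,0,0],[0,0,0,0,0,0],[0,0,0,0,0,0],[0,0,0,0,0,0],[0,0,0,0,0,0]]], claw=-1)

```text
time: 4.5
tool_pos: [0.511, 0.2525, 0.1017]
tool_rot: [0.0, 0.784, 0.62, 0.0]
contact_force: [0.1, 0.0, 0.1]
gripper_width: 0.105
grasp_force: 58.5
```

```bash
python3 - <<'E'
from h import *
s=manip.state(); print(s["tool_pos"],s["gripper_width"],s["grasp_force"],s["contact_force"],s["ft_torque"],q2R(s["tool_rot"])[:,0])
E
```

```text
[0.51101002 0.25246271 0.10170842] 0.10505621905863677 58.52253556251526 [0.10248836 0.01088601 0.09594112] [-0.07862807 -0.04818348  0.07084752] [ 2.30013295e-01  9.73187486e-01 -2.61864226e-05]
```

Emit:
play_rows(steps=[[[0,0,-2,0,0,0],[0,0,-5,0,0,0],[0,0,-11,0,0,0],[0,0,-19,0,0,0],[0,0,-29,0,0,0],[0,0,-41,0,0,0],[0,0,-54,0,0,0],[0,0,-66,0,0,0],[0,0,-78,0,0,0],[0,0,-88,0,0,0],[0,0,-95,0,0,0],[0,0,-99,0,0,0]]])

```text
time: 5.5
tool_pos: [0.5115, 0.2526, 0.2024]
tool_rot: [0.0, 0.784, 0.62, 0.001]
contact_force: [0.4, 0.9, -0.6]
gripper_width: 0.109
grasp_force: 58.5
```

```bash
cat > look.py <<'E'
from h import *
s=manip.state(); print(s["time"],s["tool_pos"],s["contact_force"].round(2),s["ft_torque"].round(3))
for n in ("top","scene"):
    im,d,P,c=cloud(n); cv2.imwrite(f"pics/{n}_l.png",im)
    hsv=cv2.cvtColor(im,cv2.COLOR_BGR2HSV)
    near=np.linalg.norm(P[...,:2]-s["tool_pos"][:2],axis=2)<.11
    hi=near&(P[...,2]>s["tool_pos"][2]-.01)&(P[...,2]<s["tool_pos"][2]+.04)
    b=hi&(hsv[...,0]>100)&(hsv[...,0]<125)&(hsv[...,1]>120)&(hsv[...,2]>50)
    nl,l,st,ce=cv2.connectedComponentsWithStats(b.astype(np.uint8))
    for k in range(1,nl):
        if st[k,4]>7: print(n,ce[k].round(1),st[k,4],np.nanmedian(P[l==k],0).round(4))
E
python3 look.py; python3 - <<'E'
import cv2,numpy as np
a=cv2.imread("pics/scene_l.png")[180:340,180:380]
cv2.imwrite("pics/c2.png",cv2.resize(a,(750,600),interpolation=2))
E
```

```text
5.5 [0.5114703  0.25264823 0.20237089] [ 0.42  0.94 -0.57] [0.073 0.026 0.004]
top [188.9 201.3] 39 [0.5099 0.2457 0.2269]
top [214.3 208.1] 47 [0.4946 0.184  0.2257]
scene [266.1 231.8] 41 [0.4945 0.1853 0.2262]
scene [238.5 245.3] 10 [0.5154 0.2661 0.2275]
```

View pics/c2.png

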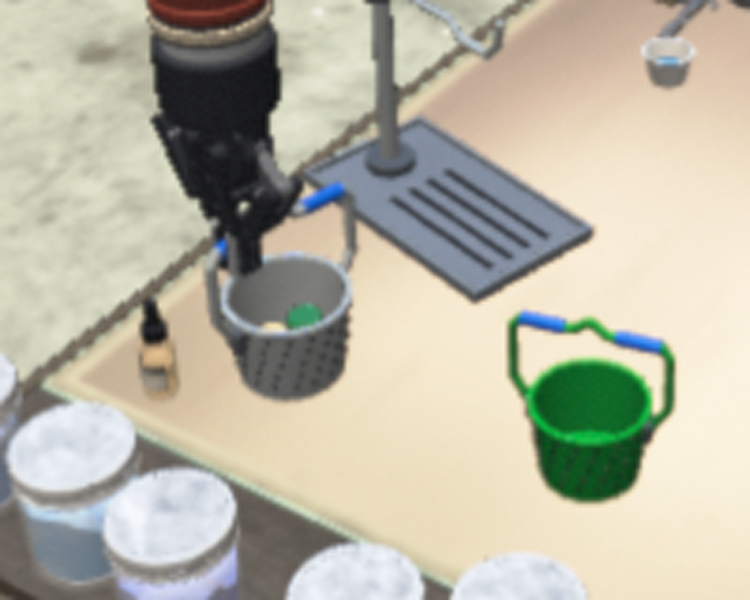

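The lifted basket is level, with both blue sleeves at about 0.226 and both caps inside, and it clears the dropper and the green basket. Next I compute the approach.

```bash
python3 - <<'E'
from h import *
u=np.array([-.965,.262]); y=np.array([.262,.965])
for n,(u0,u1,v0,v1) in {"scene":(255,345,140,230),"top":(290,362,125,232)}.items():
    z=np.load(n+".npz"); Q=z["P"][v0:v1,u0:u1].reshape(-1,3); post=np.array([.6715,-.113])
    p=Q[(Q[:,2]>.275)&(Q[:,2]<.3)]; print(n,"post",p.mean(0))
    s=(Q[:,:2]-post)@u; lat=(Q[:,:2]-post)@y; m=(Q[:,2]>.165)&(Q[:,2]<.23)&(abs(lat)<.02)
    for a,b in ((.04,.09),(.105,.135),(.14,.16)):
        k=m&(s>a)&(s<b); print(a,k.sum(),"lat",lat[k].mean().round(4),"z",np.median(Q[k,2]).round(4), s[k].max().round(4))
post=np.array([.6715,-.113])
for sd in (.215,.12): 
    t=post+sd*u+.035*y; go([*t,.201],y); print(t)
E
```

```text
scene post [ 0.67279981 -0.11009205  0.28112064]
0.04 34 lat 0.0032 z 0.1963 0.0894
0.105 19 lat 0.0027 z 0.184 0.1328
0.14 24 lat 0.0024 z 0.2064 0.1517
top post [ 0.6707603  -0.11345091  0.28266073]
0.04 59 lat -0.0002 z 0.1961 0.0894
0.105 36 lat 0.0001 z 0.1837 0.135
0.14 14 lat -0.0003 z 0.2154 0.1546
go [-276.9   26.3    0.4] [ 0.07 -0.04  1.89]
[ 0.473195 -0.022895]
go [-280.   121.2    0.5] [ 0.07 -0.04  1.89]
[ 0.56487  -0.047785]
```

Emit:
play_rows(steps=[[[-3,0,0,0,0,0],[-10,1,0,0,0,0.2],[-22,2,0,0,0,0.5],[-40,4,0,0,0,0.8],[-62,6,0,0,0,1.1],[-88,8,0,0,0,1.4],[-114,11,0,0,0,1.7],[-136,13,0,0,0,1.9],[-154,15,0,0,0,1.9],[-166,16,0,0,0,1.9],[-173,16,0,0,0,1.9],[-176,16,0,0,0,1.9]]])

```text
time: 6.6
tool_pos: [0.4856, 0.0765, 0.2003]
tool_rot: [-0.0, 0.795, 0.607, -0.0]
contact_force: [0.2, 0.8, -2.1]
gripper_width: 0.105
grasp_force: 58.5
```

Emit:
play_rows(steps=[[[-3,0,0,0,0,0],[-9,1,0,0,0,0],[-18,2,0,0,0,0],[-30,4,0,0,0,0],[-44,6,0,0,0,0],[-58,8,0,0,0,0],[-71,10,0,0,0,0],[-82,12,0,0,0,0],[-91,13,0,0,0,0],[-96,13.5,0,0,0,0],[-99,13.5,0,0,0,0],[-100,13.5,0,0,0,0]]])

```text
time: 7.6
tool_pos: [0.4728, -0.0228, 0.2006]
tool_rot: [-0.0, 0.794, 0.607, 0.0]
contact_force: [-0.4, 0.5, -1.7]
gripper_width: 0.11
grasp_force: 58.5
```

```bash
python3 look.py; python3 - <<'E'
from h import *
u=np.array([-.965,.262]); y=np.array([.262,.965]); post=np.array([.6715,-.113])
s=manip.state(); print("tool x",q2R(s["tool_rot"])[:,0], "s,lat of tcp",(s["tool_pos"][:2]-post)@u,(s["tool_pos"][:2]-post)@y)
im,d,P,c=cloud("wrist"); cv2.imwrite("pics/w3.png",im)
a=cv2.imread("pics/scene_l.png")[130:290,220:400]
cv2.imwrite("pics/c3.png",np.hstack([cv2.resize(a,(450,400),interpolation=2),cv2.resize(cv2.imread("pics/top_l.png")[110:260,250:380],(347,400),interpolation=2)]))
go([*(post+.215*u+.036*y),.201],y)
E
```

```text
7.6 [ 0.47277841 -0.02277186  0.20062112] [-0.37  0.54 -1.68] [ 0.123 -0.028 -0.009]
top [328.  228.3] 24 [ 0.4523 -0.0944  0.224 ]
scene [338.2 188.7] 28 [ 0.4534 -0.0865  0.2233]
scene [316.2 198.1] 9 [ 0.4747 -0.0103  0.2264]
tool x [2.62047477e-01 9.65054943e-01 2.76022664e-04] s,lat of tcp 0.2154515484054926 0.035406193618961905
go [ 0.4  0.5 -0.4] [-0.01 -0.02  0.01]
```

View pics/c3.png

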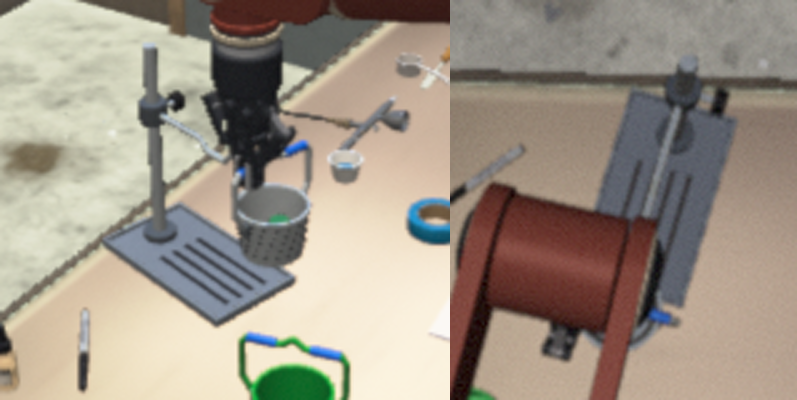

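Emit:
play_rows(steps=[[[0.5,0,-1,0,0,0],[0.5,2,-2,0,0,0],[0.5,6,-2,0,0,0],[0.5,11,-2,0,0,0],[0.5,17,-2,0,0,0],[0.5,23,-2,0,0,0],[0.5,29,-2,0,0,0],[0.5,35,-2,0,0,0],[0.5,40,-2,0,0,0],[0.5,44,-2,0,0,0],[0.5,46,-2,0,0,0],[0.5,47,-2,0,0,0]]])

```text
time: 8.75
tool_pos: [0.5186, -0.0345, 0.2025]
tool_rot: [-0.0, 0.794, 0.607, -0.0]
contact_force: [0.2, -0.5, -1.9]
gripper_width: 0.106
grasp_force: 58.6
```

```bash
python3 - <<'E'
from h import *
s=manip.state(); print(s["contact_force"],s["ft_torque"])
im,d,P,c=cloud("wrist")
sc,_,_,_=cloud("scene")
cv2.imwrite("pics/c4.png",np.hstack([cv2.resize(sc[130:250,250:370],(400,400),interpolation=2),cv2.resize(im[150:350,220:420],(400,400),interpolation=2)]))
E
```

```text
[ 0.18975319 -0.45243744 -1.91714568] [ 0.04577413 -0.04128835 -0.08133985]
```

View pics/c4.png

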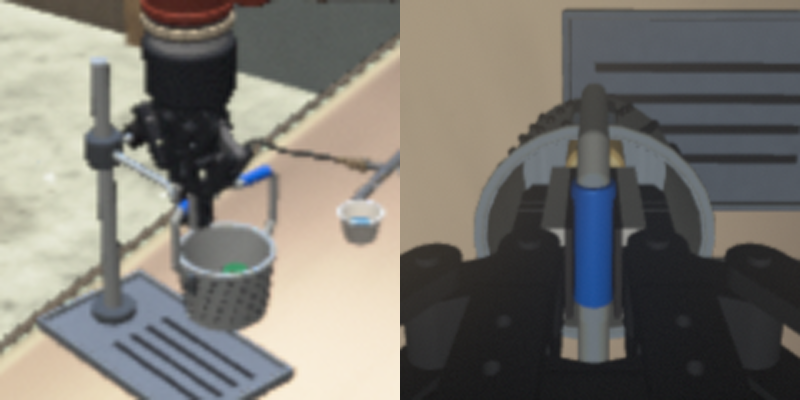

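The scene crop shows the basket's notch just short of the hook tip. The wrist crop shows the sleeve held square, and there is no contact. I continue slowly over the tip.

Emit:
play_rows(steps=[[[0,2,0,0,0,0],[0,5,0,0,0,0],[0,9,0,0,0,0],[0,13,0,0,0,0],[0,17,0,0,0,0],[0,21,0,0,0,0],[0,24,0,0,0,0],[0,26,0,0,0,0]]])

```text
time: 9.52
tool_pos: [0.5438, -0.0413, 0.2026]
tool_rot: [-0.0, 0.794, 0.607, -0.0]
contact_force: [0.8, -0.0, -2.5]
gripper_width: 0.104
grasp_force: 58.6
```

Emit:
play_rows(steps=[[[0,2,0,0,0,0],[0,5,0,0,0,0],[0,9,0,0,0,0],[0,13,0,0,0,0],[0,17,0,0,0,0],[0,20,0,0,0,0],[0,21.5,0,0,0,0],[0,22,0,0,0,0]]])

```text
time: 10.18
tool_pos: [0.5649, -0.0471, 0.2026]
tool_rot: [-0.0, 0.794, 0.607, -0.0]
contact_force: [-0.4, 0.3, -1.2]
gripper_width: 0.102
grasp_force: 58.6
```

```bash
python3 - <<'E'
from h import *
u=np.array([-.965,.262]); y=np.array([.262,.965]); post=np.array([.6715,-.113])
s=manip.state(); print(s["contact_force"],s["ft_torque"],(s["tool_pos"][:2]-post)@u,(s["tool_pos"][:2]-post)@y)
go([*(post+.12*u+.036*y),.1585],y)
sc,_,_,_=cloud("scene");im,_,_,_=cloud("wrist")
cv2.imwrite("pics/c5.png",np.hstack([cv2.resize(sc[130:230,250:350],(400,400),interpolation=2),cv2.resize(im[150:350,220:420],(400,400),interpolation=2)]))
E
```

```text
[-0.35157046  0.31479069 -1.19708762] [ 0.04578307  0.00908652 -0.02217661] 0.12012993078633628 0.0357076400847361
go [ 0.3  0.2 44.1] [-0.01 -0.   -0.01]
```

View pics/c5.png

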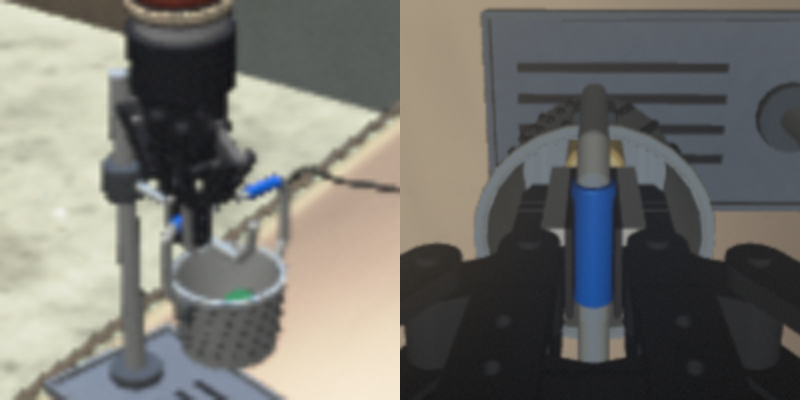

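The hook tip (245,235 in the crop) is now inside the arch on the near side of the handle, and the notch has passed it. I lower.

Emit:
play_rows(steps=[[[0,0,1,0,0,0],[0,0,4,0,0,0],[0,0,8,0,0,0],[0,0,12,0,0,0],[0,0,17,0,0,0],[0,0,22,0,0,0],[0,0,26,0,0,0],[0,0,30,0,0,0],[0,0,33,0,0,0],[0,0,35,0,0,0],[0,0,36,0,0,0],[0,0,36,0,0,0]]])

```text
time: 11.28
tool_pos: [0.5646, -0.0469, 0.1664]
tool_rot: [-0.0, 0.794, 0.607, -0.0]
contact_force: [0.7, -0.0, -1.1]
gripper_width: 0.104
grasp_force: 58.6
```

Emit:
play_rows(steps=[[[0,0,0.5,0,0,0],[0,0,1,0,0,0],[0,0,1.5,0,0,0],[0,0,2,0,0,0],[0,0,2.5,0,0,0],[0,0,3,0,0,0],[0,0,3.5,0,0,0],[0,0,4,0,0,0],[0,0,4,0,0,0],[0,0,4,0,0,0]]])

```text
time: 12.12
tool_pos: [0.5647, -0.047, 0.1627]
tool_rot: [0.0, 0.794, 0.607, -0.0]
contact_force: [0.4, -0.3, -2.6]
gripper_width: 0.107
grasp_force: 58.6
```

Still no contact, so I go in 1 mm steps.

Emit:
play_rows(steps=[[[0,0,0.5,0,0,0],[0,0,1,0,0,0],[0,0,1.5,0,0,0],[0,0,2,0,0,0],[0,0,2,0,0,0],[0,0,2,0,0,0]]])

```text
time: 12.62
tool_pos: [0.565, -0.0472, 0.1613]
tool_rot: [0.0, 0.794, 0.607, 0.0]
contact_force: [-0.1, -1.4, 2.3]
gripper_width: 0.106
grasp_force: 58.8
```

Emit:
play_rows(steps=[[[0,0,0.3,0,0,0],[0,0,0.6,0,0,0],[0,0,1,0,0,0],[0,0,1,0,0,0],[0,0,1,0,0,0]]])

```text
time: 13.03
tool_pos: [0.565, -0.0472, 0.1606]
tool_rot: [0.001, 0.794, 0.607, 0.0]
contact_force: [-1.7, -1.9, 4.9]
gripper_width: 0.11
grasp_force: 59.2
```

It bears on the hook with about 6 N, as intended. I ease slightly, hold, then release.

Emit:
play_rows(steps=[[[0,0,-0.4,0,0,0],[0,0,-0.4,0,0,0],[0,0,-0.4,0,0,0],[0,0,-0.4,0,0,0]]])

```text
time: 13.37
tool_pos: [0.565, -0.0472, 0.1606]
tool_rot: [0.001, 0.794, 0.607, 0.0]
contact_force: [-1.8, -1.8, 4.7]
gripper_width: 0.103
grasp_force: 59.2
```

Emit:
play_rows(steps=[[[0,0,0,0,0,0],[0,0,0,0,0,0],[0,0,0,0,0,0],[0,0,0,0,0,0],[0,0,0,0,0,0],[0,0,0,0,0,0],[0,0,0,0,0,0],[0,0,0,0,0,0],[0,0,0,0,0,0],[0,0,0,0,0,0]]], claw=0.2)

```text
time: 14.2
tool_pos: [0.5647, -0.047, 0.16]
tool_rot: [0.0, 0.794, 0.607, 0.0]
contact_force: [-0.2, -0.2, -0.3]
gripper_width: 0.601
grasp_force: 0.0
```

```bash
python3 - <<'E'
from h import *
s=manip.state(); print(s["contact_force"],s["ft_torque"],s["gripper_width"])
sc,_,_,_=cloud("scene");im,_,_,_=cloud("wrist")
cv2.imwrite("pics/c6.png",np.hstack([cv2.resize(sc[130:230,250:350],(400,400),interpolation=2),cv2.resize(im[120:370,195:445],(400,400),interpolation=2)]))
E
```

```text
[-0.15873799 -0.24360525 -0.28366729] [-0.00674668  0.01396447  0.01050249] 0.6014631485533236
```

View pics/c6.png

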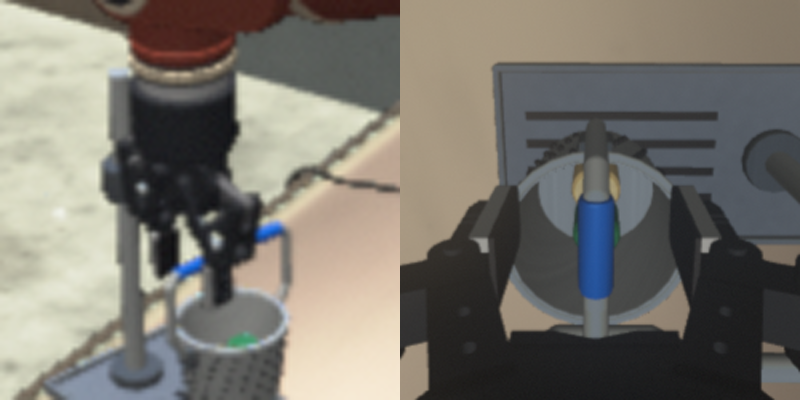

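The basket hangs on the hook with the fingers clear on both sides and both caps inside. I retreat straight up.

Emit:
play_rows(steps=[[[0,0,-3,0,0,0],[0,0,-8,0,0,0],[0,0,-16,0,0,0],[0,0,-26,0,0,0],[0,0,-38,0,0,0],[0,0,-52,0,0,0],[0,0,-68,0,0,0],[0,0,-86,0,0,0],[0,0,-106,0,0,0],[0,0,-124,0,0,0],[0,0,-138,0,0,0],[0,0,-145,0,0,0]]])

```text
time: 15.3
tool_pos: [0.5656, -0.0471, 0.3091]
tool_rot: [0.002, 0.794, 0.607, 0.002]
contact_force: [0.2, -0.4, 0.4]
gripper_width: 0.6
grasp_force: 0.0
```

Emit:
play_rows(steps=[[[5,-10,-3,0,0,0],[15,-25,-6,0,0,0],[30,-45,-10,0,0,0],[45,-65,-10,0,0,0],[60,-85,-10,0,0,0],[75,-100,-10,0,0,0],[85,-110,-10,0,0,0],[90,-115,-10,0,0,0],[90,-115,-10,0,0,0],[90,-115,-10,0,0,0],[90,-115,-10,0,0,0],[90,-115,-10,0,0,0]]])

```text
time: 16.3
tool_pos: [0.4776, 0.0694, 0.3148]
tool_rot: [-0.0, 0.795, 0.607, -0.0]
contact_force: [0.8, 0.2, -0.1]
gripper_width: 0.599
grasp_force: 0.0
```

```bash
python3 - <<'E'
from h import *
u=np.array([-.965,.262]); y=np.array([.262,.965]); post=np.array([.6715,-.113])
def blue():
    for n in ("scene","top"):
        im,d,P,c=cloud(n); h=cv2.cvtColor(im,cv2.COLOR_BGR2HSV)
        b=(np.linalg.norm(P[...,:2]-(post+.12*u),axis=2)<.09)&(P[...,2]>.1)&(P[...,2]<.25)&(h[...,0]>100)&(h[...,0]<125)&(h[...,1]>120)
        nl,l,st,ce=cv2.connectedComponentsWithStats(b.astype(np.uint8))
        for k in range(1,nl):
            if st[k,4]>7:
                p=np.nanmedian(P[l==k],0); print(n,st[k,4],p.round(4),"s",((p[:2]-post)@u).round(4),"lat",((p[:2]-post)@y).round(4))
        if n=="scene": cv2.imwrite("pics/end.png",cv2.resize(im[130:250,240:380],(700,600),interpolation=2))
blue(); print(); blue()
E
```

```text
scene 18 [ 0.5442 -0.116   0.1861] s 0.1221 lat -0.0363
scene 23 [ 0.5647 -0.0481  0.186 ] s 0.1201 lat 0.0346
top 47 [ 0.5638 -0.0491  0.1854] s 0.1207 lat 0.0334
top 44 [ 0.5448 -0.114   0.1856] s 0.122 lat -0.0342

scene 18 [ 0.5437 -0.1152  0.1863] s 0.1228 lat -0.0356
scene 23 [ 0.5632 -0.0476  0.1851] s 0.1216 lat 0.0348
top 46 [ 0.5637 -0.0492  0.1853] s 0.1208 lat 0.0333
top 44 [ 0.545  -0.1139  0.1862] s 0.1218 lat -0.034
```

View pics/end.png

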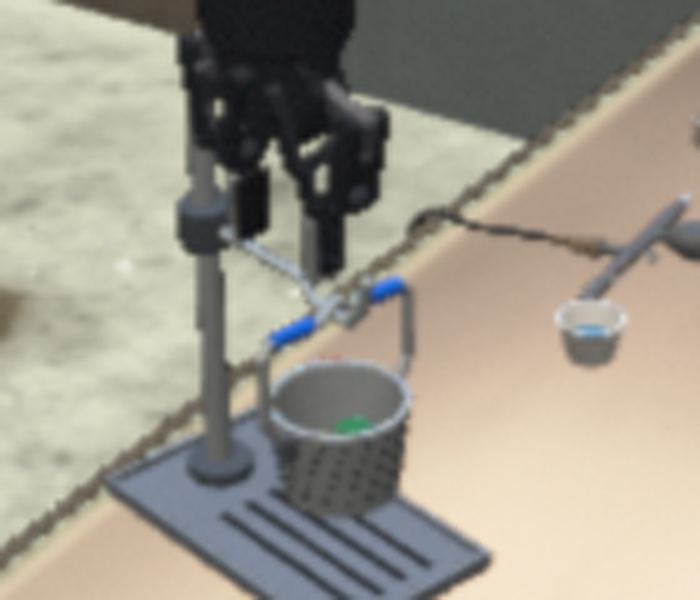

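The basket hangs level and at rest. The notch is about 121 mm from the post and laterally centred, with the arm clear, so I hand in.

```bash
python3 -c "
from plant import order
print(order.job_done())"
```

```text
the job is handed in; nothing more can be done
None
```

The basket hangs level on the hook with its notch in the low seat (about 121 mm from the post, centred); both caps were seen in it at release. The arm is clear, the bystanders were not touched, and the job was handed in at about 16 s with no verdict returned.

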